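Gauge the dowel socket in a carved stone

TASK

Slide the measuring bridge's carriage along its rail until the probe hangs over the square socket in the stone, and push the probe gently down by its red knob until its tip touches the bottom of the socket. Keeping it lightly on the bottom, turn the red knob clockwise all the way to its stop so that the probe stays locked there, then let go. Never press hard on the old stone, and leave the other things on the table alone.

Things in the scene. Friction and masses are not known exactly. Their poses are not given: they have to be found in the camera images.
- stone: Fixed pale limestone block, 230 (its x) x 280 (its y) x 80 mm high; origin: centre of its underside, z up. Its 46 x 46 mm square socket with upright walls is open at the top, in the middle of the block.
- socket_mouth (a point): Centre of the mouth of the socket, level with the stone's top face. The bottom is flat, 17 to 42 mm below the mouth: its depth differs each time and is not measured.
- bridge: Fixed aluminium measuring bridge that straddles the stone: rail along its y axis, 24 x 24 x 424 mm, top 136 mm above the table, on two posts; origin on the table, in the middle of the probe's track (the rail runs 50 mm to its +x side). It stands about square with the stone.
- carriage (a joint): Position in m of the blue carriage along the rail, 0 to 0.14, growing to the bridge's +y; at 0.07 the probe axis is at the bridge's origin. Stays where it is left; about 3 N moves it. The carriage carries the upright probe; its top is 145 mm above the table.
- probe (a joint): How far in m the probe has been pushed down in the carriage, 0 (top stop) to 0.062 (bottom stop). It is counterbalanced and its guide drags, so it stays where it is left: pushing it down in free air takes about 3 N, lifting it about 2 N. At 0 the tip is 92.5 mm above the table, 12.5 mm above the stone.
- probe_tip (a point): Lowest point of the probe's white nylon ball tip, 10 mm across, on the probe axis; the tip gives only about 0.04 mm per N, and meeting the stone at more than about 15 mm/s knocks it hard. Above it are a 14 mm steel tube and, on top, the red knob.
- knob_grip (a point): Centre of the red knob on top of the probe: an upright flat bar 40 mm long (its own x), 14 mm thick (its own y, grip across this), 30 mm high, 138 mm above the probe tip. Its z points up; it rises and turns with the probe. Free space around and above it; the carriage stays at least 30 mm below.
- lock (a joint): Angle in rad of the red knob, 0 to 1.25 (stop), growing clockwise seen from above; starts near 0 (free). An eccentric inside brakes the probe progressively from about 0.3 on; it counts as locked above 1.0. Turning takes less than 0.1 N m; it stays where it is left.
- brush: Bystander: wooden brush, 140 mm long, lying on top of the stone near its front edge.
- bowl: Bystander: terracotta bowl, 100 mm across, 45 mm high, on the table.
- jar: Bystander: amber jar with black cap, 56 mm across, 75 mm high.
- fragment: Bystander: limestone chip, 50 x 35 x 18 mm, lying on the stone near its edge.
- shim: Bystander: wooden shim, 50 x 22 x 12 mm, lying on the table beside the stone.
- weight: Bystander: brass weight with a knob, 48 mm across, 56 mm high.
- loupe: Bystander: black loupe, 44 mm across, 30 mm high.

How it is judged:
On the way, in this order (a step that is already met when the one before it is completed fails the run):
1. the probe tip is inside the socket, at least 4 mm below its mouth, with the knob still unlocked (below 0.4 rad) (z of probe_tip in the frame of socket_mouth below -0.004 m and horizontal distance between probe_tip and socket_mouth below 0.025 m and value of joint lock below 0.4 rad).
2. the tip touches the bottom of the socket with at least 0.5 N for 0.2 s while the knob is still unlocked (below 0.5 rad) (contact force between socket_floor and anything else above 0.5 N and value of joint lock below 0.5 rad), for 0.2 s.
3. the knob is turned past 1.0 rad with the tip still on the bottom (at least 0.3 N) (value of joint lock above 1 rad and contact force between socket_floor and anything else above 0.3 N).
At the end, for the whole second after the job is handed in: The knob is turned to more than 1.0 rad, the probe tip rests in the socket no more than 1.5 mm above its bottom, and the probe stays still (under 3 mm/s) with the gripper off it (value of joint lock above 1 rad and z of probe_tip in the frame of socket_floor below 0.0015 m and horizontal distance between probe_tip and socket_mouth below 0.025 m and velocity of joint probe between -0.003 and 0.003 m/s); the robot touches nothing.
It fails at once if the probe presses on the stone or the bottom of the socket with more than 25 N (contact force between any of socket_floor, stone and anything else above 25 N).
It fails at once if a bystander is moved by more than 20 mm (distance of any of brush, bowl, jar, fragment, shim, weight, loupe from where it was at the start of the episode above 0.02 m).
It also fails if it takes over 54 s, if anything falls off the work surface, if the arm or the gripper's body presses on something with over 40 N, if the wrist force passes 120 N, or if a joint passes its speed limit or range.

ROBOT

A 6-joint arm with a two-finger parallel gripper is mounted at the origin on the work surface. World frame = base frame: x ahead of the robot, y to its left, z up, the work surface at z = 0. Lengths are in m, angles in rad, forces in N, time in s.
With the tool pointing down it reaches from about 0.275 to 0.975 m from the base axis. Payload 8.4 kg.
Tool frame: the origin (TCP) lies midway between the tips of the shut fingers; the grasp point (between the pads) lies 19 mm behind it (tcp_to_grasp is the distance from the TCP to the grasp point, in m); z points along the fingers, y is the direction in which the jaws open and shut (so a half turn about z gives the same grasp; the last joint's range is limited). The gripper opens to 92 mm and grips with 3 to 60 N. Pads are 20 mm wide; open, the fingers measure 128 mm over their backs; the gripper's body (75 mm by 189 mm) begins 69 mm behind the grasp point.
Start: joints at [1.107, 0.353, 1.633, -0, 1.155, -0.002], TCP at [0.278, 0.56, 0.18] pointing down, gripper open.
Joint ranges: [-2.63, 2.63], [-0.92, 2.1], [0.06, 2.66], [-1.3, 4.44], [0, 2.69], [-3.02, 3.02]. Speed limits (rad/s): [2.22, 2.22, 2.79, 3.14, 3.14, 3.14].

INTERFACE

Orientations are given as a 3x3 rotation matrix whose columns are the frame's x, y, z axes.
In Python, from rig import * gives the robot as it stands.
- The arm moves only by the tool move_arm, never from a script. Its argument "moves" is a list of rows, each an object with "jaw": the finger opening in mm, from 0 to 91.9; "linear": the shift along the world's x, y, z in mm, a list of three; "angular": the turn, a rotation vector about the world's x, y, z in rad, a list of three. In form: [{"jaw": jaw, "linear": [tx, ty, tz], "angular": [rx, ry, rz]}, ...]. A call has 1 to 20 rows; each row shifts and turns the commanded pose from where the row before left it; what a row does not reach is not made up. A row lasts 1/12 s, in which the tool goes at most 41.7 mm and 7.16 degrees, less where a joint would pass 70% of its speed; a pose out of reach is approached as far as the arm can. A call with a gripper value outside its range is refused whole. The fingers move at their own pace and stop on an object; "squeeze" is the grip in N (left out, the last holds). Time passes only in rows, so rows that do not move let the fingers close. It gives the time, the measured TCP pose, the force and the opening at its end, in the units of the state.
- read_state(): the state, without advancing time (a new reading comes with each control period).
- read_camera(name): name is "side" or "top"; returns the picture (480x640x3 uint8, blue, green, red); there is no depth.
- camera_info(name): a dict with "intrinsics" (3x3 intrinsics, pixels), "T" (4x4, takes a point from camera to world coordinates). Camera axes: x right, y down, z forward; pixel columns grow to the right and rows downward; lengths in m; the calibration is good to about 2 mm. A picture is of the moment at which its call begins. camera_info takes no time and is no camera call.
- job_done(): hands the job in, once; it reports no verdict.
Trained networks look in the newest picture that a camera, given by its name, has taken for a name from the list of things; names that differ only in an ending like _2 or _b are one class to them, and where a whole thing is asked for, a point or a joint stands for the part that bears it (a point fixed in the world has none). Each returns a list of dicts, best first, with "conf" (0 to 1); they miss things now and then, are a little off and sometimes report something else, mostly with a low value. They report only what shows in the picture. A call takes as long as a camera call.
- find_in(camera, name): "point" ([x, y, z] in m, in the coordinates of the camera as it stood for that picture, good to about 4 mm: the middle of the surface that is visible of it).
- outline_of(camera, name): "pixels" (480x640 bool, what is visible of it).
The state is a dict: "clock": time; "joint_positions": joint angles; "qvel": joint speeds; "joint_torque": joint torques, N m; "position": TCP position; "ee_rot": TCP orientation; "wrist_force": force on the tool from outside, world axes, zero at the start; "ft_torque": the same for the moment, N m; "finger_gap": finger opening in m.
Only numpy, scipy, OpenCV 4.12 (cv2) and the standard library are available. Lean on these libraries where they do the work, as an engineer would, in place of code of your own. Each camera call takes 0.05 s, during which the arm holds its last target.

## Working session

There is one attempt and no reset: what is moved stays moved. The work goes in short steps, Python scripts to look and compute and a tool call to move; the robot and the scene stay as the last step left them, time stands still between calls to the robot, and variables do not carry over. Pictures are saved under pics/ and viewed, and the job is handed in when it is done.

Besides the shell and the picture viewer there is one more tool, called after "Emit:" by a JSON object that holds its "method" and its "body". move_arm: Moves the arm, as the interface text tells. Its arguments: {"type":"object","properties":{"moves":{"type":"array","items":{"type":"object","properties":{"jaw":{"type":"number"},"linear":{"type":"array","items":{"type":"number"}},"angular":{"type":"array","items":{"type":"number"}}}}},"squeeze":{"type":"number"}},"required":["moves"]}

```bash
mkdir -p pics; ls; python3 - <<'E'
from rig import *
import cv2
s=read_state(); print(s)
for c in("side","top"):
    im=read_camera(c); cv2.imwrite(f"pics/{c}0.png",im); print(c,camera_info(c))
    import numpy as np
    T=camera_info(c)["T"]
    for n in("knob_grip","stone","socket_mouth","carriage","bridge","probe_tip","socket_floor"):
        try:
            r=find_in(c,n)
            print(n,[(np.round((T@np.r_[d["point"],1])[:3],4).tolist(),round(d["conf"],2)) for d in r][:2])
        except Exception as e: print(n,e)
E
```

```text
pics
{'clock': 0.0, 'joint_positions': array([ 1.10660922e+00,  3.53645002e-01,  1.63411692e+00,  1.94797511e-05,
        1.15519234e+00, -2.38741637e-03]), 'qvel': array([-0.00119342, -0.00049358,  0.00030449,  0.00143843,  0.00047687,
       -0.00062024]), 'joint_torque': array([ 1.60215102e-03, -5.93843365e+01, -3.34211540e+01,  6.98909489e-02,
        2.35781068e-02, -1.54665527e-04]), 'position': array([0.27822296, 0.5590624 , 0.17907305]), 'ee_rot': array([[-8.95248561e-01,  4.45566631e-01, -6.25524532e-04],
       [ 4.45567069e-01,  8.95247744e-01, -1.20955642e-03],
       [ 2.10614495e-05, -1.36156677e-03, -9.99999073e-01]]), 'wrist_force': array([ 0.4957052 ,  0.41797134, -0.14533483]), 'ft_torque': array([-0.00429633,  0.01707169, -0.02365843]), 'finger_gap': 0.0919400732750502}
side {'intrinsics': array([[592.34434805,   0.        , 312.30176101],
       [  0.        , 592.34434805, 243.57492272],
       [  0.        ,   0.        ,   1.        ]]), 'T': array([[ 0.78085256, -0.32544265,  0.53325075, -0.02997423],
       [-0.62462594, -0.42116544,  0.65761851, -0.72653974]
[... 916 characters left out ...]
],
       [-0.9996412 ,  0.02366032,  0.01255633,  0.03896231],
       [-0.01635554, -0.16793382, -0.98566258,  1.46985673],
       [ 0.        ,  0.        ,  0.        ,  1.        ]])}
knob_grip [([0.556, -0.0265, 0.2452], 0.65), ([0.6154, -0.2876, 0.016], 0.53)]
stone [([0.5322, 0.032, 0.0778], 0.66)]
socket_mouth [([0.5306, 0.0417, 0.0821], 0.78), ([0.5724, -0.0002, 0.134], 0.48)]
carriage [([0.5841, -0.0226, 0.1429], 0.89)]
bridge [([0.5761, -0.0016, 0.137], 0.77), ([0.5322, 0.0367, 0.0834], 0.24)]
probe_tip [([0.5545, -0.0302, 0.2402], 0.71)]
socket_floor it knows: bowl, bridge, brush, carriage, fragment, jar, knob_grip, lock, loupe, probe, probe_tip, shim, socket_mouth, stone, weight
```

View pics/side0.png

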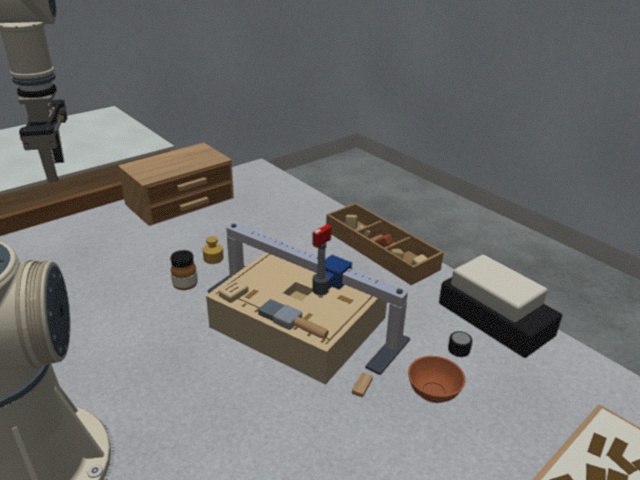

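View pics/top0.png

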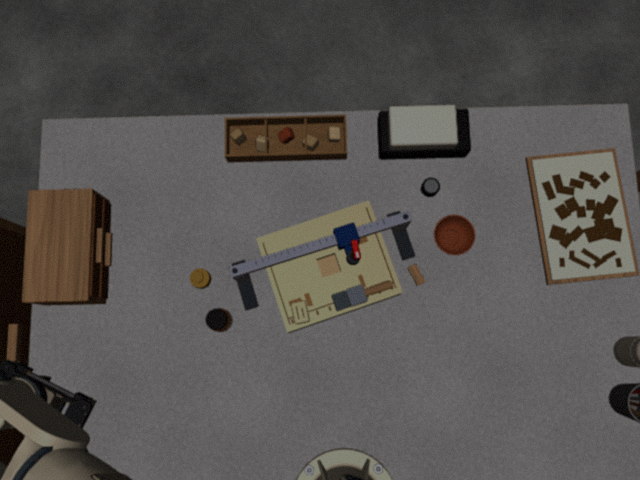

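```bash
cat > h.py <<'E'
from rig import *
import numpy as np, cv2
def ray(c,px,z):
    i=camera_info(c);K=i["intrinsics"];T=i["T"]
    d=T[:3,:3]@np.linalg.solve(K,np.r_[px,1.]);o=T[:3,3]
    return o+d*(z-o[2])/d[2]
def proj(c,p):
    i=camera_info(c);q=np.linalg.inv(i["T"])@np.r_[p,1];q=i["intrinsics"]@q[:3];return q[:2]/q[2]
E
python3 - <<'E'
from h import *
im=cv2.imread("pics/top0.png")
cv2.imwrite("pics/topz.png",cv2.resize(im[190:340,220:420],None,fx=4,fy=4,interpolation=cv2.INTER_CUBIC))
im=cv2.imread("pics/side0.png")
cv2.imwrite("pics/sidez.png",cv2.resize(im[215:365,220:420],None,fx=4,fy=4,interpolation=cv2.INTER_CUBIC))
for px in((257,238),(369,203),(401,294),(289,331),(329,264)): print("stone",px,ray("top",px,.08).round(4))
for px in((237,270),(405,218)): print("rail",px,ray("top",px,.136).round(4))
E
```

```text
stone (257, 238) [0.609  0.1867 0.08  ]
stone (369, 203) [ 0.6862 -0.0774  0.08  ]
stone (401, 294) [ 0.4709 -0.1427  0.08  ]
stone (289, 331) [0.3926 0.1151 0.08  ]
stone (329, 264) [0.5439 0.0202 0.08  ]
rail (237, 270) [0.528  0.2256 0.136 ]
rail (405, 218) [ 0.6367 -0.1521  0.136 ]
```

View pics/topz.png

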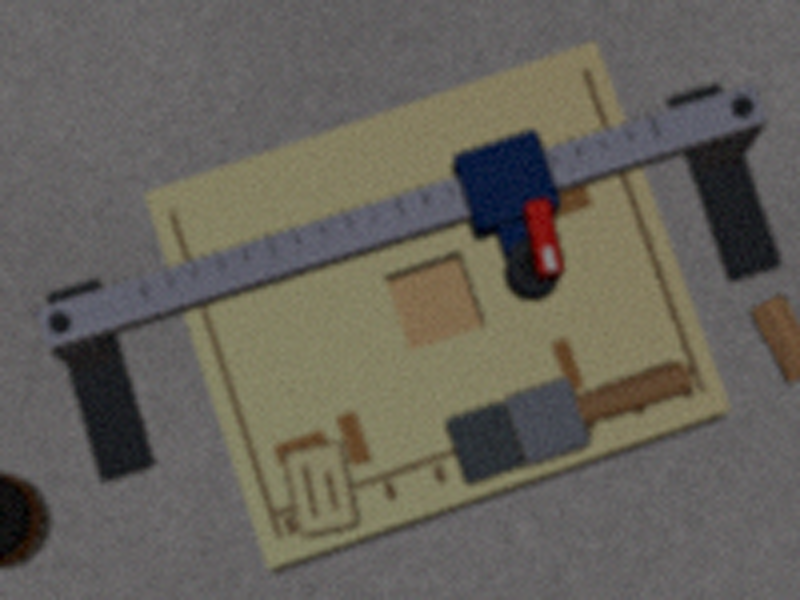

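View pics/sidez.png

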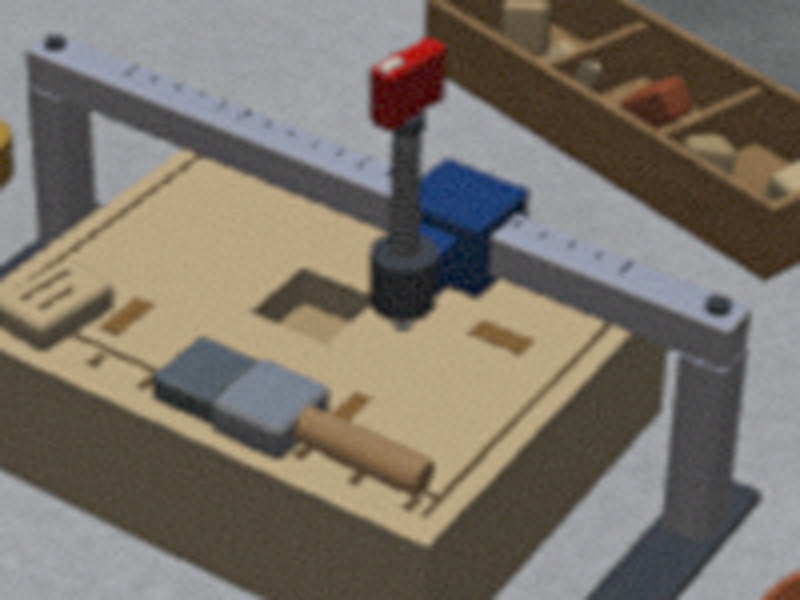

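```bash
python3 - <<'E'
from h import *
for c in("top","side"):
    im=cv2.imread(f"pics/{c}0.png").astype(int)
    b,g,r=im[...,0],im[...,1],im[...,2]
    m=((r>110)&(g<60)&(b<60)).astype(np.uint8)
    n,l,s,ce=cv2.connectedComponentsWithStats(m)
    for k in range(1,n):
        if s[k,4]>30: print(c,s[k],ce[k])
# whole top-knob incl. white patch: fit candidates by projecting model
rail=np.array([.1087,-.3777]);rail/=np.linalg.norm(rail)
by=-rail;bx=np.array([by[1],-by[0]]);o=np.array([.5824,.0368])-.05*bx
print("bridge o",o,bx,by)
for q in(0,.02,.03,.035,.04,.05,.07,.08):
    p=o+(q-.07)*by
    print(q,p.round(4),"knobtop",proj("top",[*p,.2455]).round(1),"side c",proj("side",[*p,.2305]).round(1),"collar",proj("side",[*p,.0925]).round(1))
sc=np.array([.540,.0205])
print("offset of socket: x,y bridge",(sc-o)@bx,(sc-o)@by)
for d in(0,.017,.025,.033,.042):
    print(d,[( (proj("side",[*(sc+a*bx*.023+e*by*.023),.08-d])-[220,215])*4).round(0).tolist() for a,e in((1,1),(1,-1),(-1,-1),(-1,1))])
print("top",[( (proj("top",[*(sc+a*bx*.023+e*by*.023),.08])-[220,190])*4).round(0).tolist() for a,e in((1,1),(1,-1),(-1,-1),(-1,1))])
E
```

```text
top [352 241   7  12  51] [354.92156863 246.03921569]
side [314 224  17  11  56] [323.73214286 228.85714286]
bridge o [0.53435029 0.02297156] [0.9609941  0.27656886] [-0.27656886  0.9609941 ]
0 [ 0.5537 -0.0443] knobtop [361.3 248.1] side c [325.7 237.5] collar [324.1 299.3]
0.02 [ 0.5482 -0.0251] knobtop [351.9 251. ] side c [316.5 234. ] collar [315.4 295.5]
0.03 [ 0.5454 -0.0155] knobtop [347.3 252.5] side c [311.9 232.3] collar [311.2 293.7]
0.035 [ 0.544  -0.0107] knobtop [345.  253.2] side c [309.7 231.5] collar [309.1 292.8]
0.04 [ 0.5426 -0.0059] knobtop [342.6 253.9] side c [307.4 230.6] collar [307.  291.8]
0.05 [0.5399 0.0038] knobtop [338.  255.4] side c [302.9 228.9] collar [302.8 290. ]
0.07 [0.5344 0.023 ] knobtop [328.6 258.3] side c [294.1 225.6] collar [294.5 286.4]
0.08 [0.5316 0.0326] knobtop [323.9 259.7] side c [289.8 224. ] collar [290.5 284.6]
offset of socket: x,y bridge 0.004745777616344922 -0.003937684148162228
0 [[301.0, 266.0], [375.0, 298.0], [320.0, 344.0], [245.0, 310.0]]
0.017 [[301.0, 293.0], [375.0, 326.0], [320.0, 372.0], [246.0, 338.0]]
0.025 [[301.0, 306.0], [375.0, 338.0], [320.0, 385.0], [246.0, 351.0]]
0.033 [[301.0, 318.0], [375.0, 351.0], [320.0, 398.0], [246.0, 364.0]]
0.042 [[301.0, 333.0], [374.0, 365.0], [320.0, 412.0], [246.0, 378.0]]
top [[386.0, 277.0], [462.0, 253.0], [486.0, 329.0], [410.0, 352.0]]
```

```bash
python3 - <<'E'
from h import *
from scipy.optimize import minimize
S=8
masks={}
for c,(x0,y0,x1,y1) in {"top":(335,230,375,270),"side":(300,215,345,255)}.items():
    im=cv2.imread(f"pics/{c}0.png")[y0:y1,x0:x1]
    im=cv2.resize(im,None,fx=S,fy=S,interpolation=cv2.INTER_CUBIC).astype(int)
    b,g,r=im[...,0],im[...,1],im[...,2]
    m=((r>85)&(r-g>50)).astype(np.uint8)
    m=cv2.morphologyEx(m,cv2.MORPH_CLOSE,np.ones((25,25)))
    masks[c]=(m,x0,y0); print(c,m.sum()/S/S)
def hull(c,v):
    x,y,z,t=v;_,x0,y0=masks[c]
    ux=np.array([np.cos(t),np.sin(t)]);uy=np.array([-ux[1],ux[0]])
    P=[((proj(c,[*(np.array([x,y])+a*.02*ux+e*.007*uy),z+k*.015])-[x0,y0]+.5)*S) for a in(-1,1) for e in(-1,1) for k in(-1,1)]
    return cv2.convexHull(np.array(P).astype(np.int32))
def cost(v):
    s=0
    for c in masks:
        m=masks[c][0];k=np.zeros_like(m);cv2.fillConvexPoly(k,hull(c,v),1);s+=1-(m&k).sum()/(m|k).sum()
    return s
best=None
for t in(0,.1,.2,.3):
    r=minimize(cost,[.551,-.035,.2305,t],method="Nelder-Mead",options=dict(initial_simplex=[[.551,-.035,.2305,t],[.557,-.035,.2305,t],[.551,-.029,.2305,t],[.551,-.035,.235,t],[.551,-.035,.2305,t+.15]]))
    print(r.x.round(4),r.fun)
for c in masks:
    m,x0,y0=masks[c]
    im=cv2.imread(f"pics/{c}0.png")[y0:y0+40,x0:x0+40];im=cv2.resize(im,None,fx=S,fy=S)
    cv2.polylines(im,[hull(c,r.x)],True,(0,255,0));cv2.imwrite(f"pics/fit_{c}.png",im)
print(read_state()["clock"])
E
python3 -c "
import cv2,numpy as np
cv2.imwrite('pics/fit.png',np.hstack([cv2.imread('pics/fit_top.png'),cv2.imread('pics/fit_side.png')]))"
```

```text
top 105.046875
side 95.515625
[ 0.5565 -0.0336  0.2298  0.0935] 1.1246336456223753Traceback (most recent call last):
  File "<stdin>", line 24, in <module>
    res = _minimize_neldermead(fun, x0, args, callback, bounds=bounds,
                               **options)
    fsim[j] = func(sim[j])
              ~~~~^^^^^^^^
    fx = function(np.copy(x), *(wrapper_args + args))
  File "<stdin>", line 20, in cost
  File "<stdin>", line 15, in hull
  File "h.py", line 8, in proj
    i=camera_info(c);q=np.linalg.inv(i["T"])@np.r_[p,1];q=i["intrinsics"]@q[:3];return q[:2]/q[2]
ValueError: time passes only in moves, steps and waits
[ WARN:0@0.006] global loadsave.cpp:275 findDecoder imread_('pics/fit_top.png'): can't open/read file: check file path/integrity
[ WARN:0@0.006] global loadsave.cpp:275 findDecoder imread_('pics/fit_side.png'): can't open/read file: check file path/integrity
Traceback (most recent call last):
cv2.error: OpenCV(4.12.0) :-1: error: (-5:Bad argument) in function 'imwrite'
> Overload resolution failed:
>  - img data type = object is not supported
>  - Expected Ptr<cv::UMat> for argument 'img'
```

```bash
cat > h.py <<'E'
from rig import *
import numpy as np, cv2
CI={c:camera_info(c) for c in("top","side")}
def ray(c,px,z):
    i=CI[c];K=i["intrinsics"];T=i["T"]
    d=T[:3,:3]@np.linalg.solve(K,np.r_[px,1.]);o=T[:3,3]
    return o+d*(z-o[2])/d[2]
def proj(c,p):
    i=CI[c];q=np.linalg.inv(i["T"])@np.r_[p,1];q=i["intrinsics"]@q[:3];return q[:2]/q[2]
E
cat > fit.py <<'E'
from h import *
from scipy.optimize import minimize
S=8
masks={}
for c,(x0,y0,x1,y1) in {"top":(335,230,375,270),"side":(300,215,340,255)}.items():
    im=cv2.imread(f"pics/{c}0.png")[y0:y1,x0:x1]
    im=cv2.resize(im,None,fx=S,fy=S,interpolation=cv2.INTER_CUBIC).astype(int)
    b,g,r=im[...,0],im[...,1],im[...,2]
    m=((r-g>40)&(r-b>40)).astype(np.uint8)
    m=cv2.morphologyEx(m,cv2.MORPH_CLOSE,np.ones((31,31)))
    masks[c]=(m,x0,y0); print(c,m.sum()/S/S)
def hull(c,v):
    x,y,z,t=v;_,x0,y0=masks[c]
    ux=np.array([np.cos(t),np.sin(t)]);uy=np.array([-ux[1],ux[0]])
    P=[((proj(c,[*(np.array([x,y])+a*.02*ux+e*.007*uy),z+k*.015])-[x0,y0]+.5)*S) for a in(-1,1) for e in(-1,1) for k in(-1,1)]
    return cv2.convexHull(np.array(P).astype(np.int32))
def cost(v):
    s=0
    for c in masks:
        m=masks[c][0];k=np.zeros_like(m);cv2.fillConvexPoly(k,hull(c,v),1);s+=1-(m&k).sum()/(m|k).sum()
    return s
best=None
for t in(0,.1,.2,.3):
    r=minimize(cost,[.551,-.035,.2305,t],method="Nelder-Mead",options=dict(initial_simplex=[[.551,-.035,.2305,t],[.557,-.035,.2305,t],[.551,-.029,.2305,t],[.551,-.035,.235,t],[.551,-.035,.2305,t+.15]]))
    print(r.x.round(4),r.fun)
    if best is None or r.fun<best.fun: best=r
L=[]
for c in masks:
    m,x0,y0=masks[c]
    im=cv2.imread(f"pics/{c}0.png")[y0:y0+40,x0:x0+40];im=cv2.resize(im,None,fx=S,fy=S)
    cv2.polylines(im,[hull(c,best.x)],True,(0,255,0))
    cs,_=cv2.findContours(m,cv2.RETR_EXTERNAL,cv2.CHAIN_APPROX_NONE);cv2.drawContours(im,cs,-1,(255,255,0));L.append(im)
cv2.imwrite('pics/fit.png',np.hstack(L))
E
python3 fit.py
```

```text
top 126.71875
side 287.234375
[ 0.5543 -0.033   0.2284  0.2396] 0.48586401041287475
[ 0.5548 -0.0334  0.2301  0.2595] 0.4843944553536582
[ 0.5548 -0.0331  0.2301  0.247 ] 0.4887499506769003
[ 0.5538 -0.0333  0.2296  0.2925] 0.48606854813097766
```

View pics/fit.png

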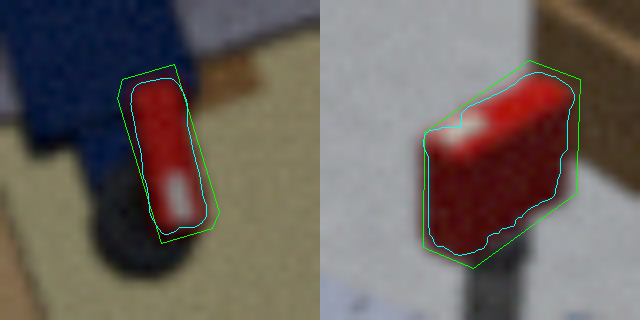

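Emit:
{"method": "move_arm", "body": {"moves": [{"jaw": 91.9, "linear": [0, 0, 40], "angular": [0, 0, 0]}, {"jaw": 91.9, "linear": [5, -10, 35], "angular": [0, 0, 0.04]}, {"jaw": 91.9, "linear": [15, -32, 20], "angular": [0, 0, 0.04]}, {"jaw": 70, "linear": [15, -32, 16], "angular": [0, 0, 0.04]}, {"jaw": 60, "linear": [15, -32, 0], "angular": [0, 0, 0.04]}, {"jaw": 60, "linear": [15, -32, 0], "angular": [0, 0, 0.04]}, {"jaw": 60, "linear": [15, -32, 0], "angular": [0, 0, 0.04]}, {"jaw": 60, "linear": [15, -32, 0], "angular": [0, 0, 0.04]}, {"jaw": 60, "linear": [15, -32, 0], "angular": [0, 0, 0.04]}, {"jaw": 60, "linear": [15, -32, 0], "angular": [0, 0, 0.04]}, {"jaw": 60, "linear": [15, -32, 0], "angular": [0, 0, 0.04]}, {"jaw": 60, "linear": [15, -32, 0], "angular": [0, 0, 0.04]}, {"jaw": 60, "linear": [15, -32, 0], "angular": [0, 0, 0.04]}, {"jaw": 60, "linear": [15, -32, 0], "angular": [0, 0, 0.04]}, {"jaw": 60, "linear": [15, -32, 0], "angular": [0, 0, 0.04]}, {"jaw": 60, "linear": [15, -32, 0], "angular": [0, 0, 0.04]}, {"jaw": 60, "linear": [15, -32, 0], "angular": [0, 0, 0.04]}, {"jaw": 60, "linear": [15, -32, 0], "angular": [0, 0, 0.04]}, {"jaw": 60, "linear": [15, -32, 0], "angular": [0, 0, 0.04]}, {"jaw": 60, "linear": [0, 0, 0], "angular": [0, 0, 0]}], "squeeze": 10}}

```text
clock: 2.37
position: [0.5405, 0.0007, 0.2907]
ee_rot: [[-0.967, -0.254, 0.001], [-0.254, 0.967, -0.002], [-0.001, -0.002, -1.0]]
wrist_force: [-1.3, 0.9, -0.5]
finger_gap: 0.0601
```

Emit:
{"method": "move_arm", "body": {"moves": [{"jaw": 60, "linear": [7, -17, 0], "angular": [0, 0, 0]}, {"jaw": 60, "linear": [7, -17, 0], "angular": [0, 0, 0]}, {"jaw": 60, "linear": [0, 0, -20], "angular": [0, 0, 0]}, {"jaw": 60, "linear": [0, 0, 0], "angular": [0, 0, 0]}]}}

```text
clock: 2.7
position: [0.5511, -0.0287, 0.2681]
ee_rot: [[-0.967, -0.254, -0.004], [-0.254, 0.967, 0.0], [0.004, 0.001, -1.0]]
wrist_force: [-0.8, -0.2, -0.0]
finger_gap: 0.0605
```

```bash
python3 - <<'E'
from h import *
for c,(x0,y0) in {"top":(310,200),"side":(270,170)}.items():
    im=read_camera(c);cv2.imwrite(f"pics/{c}1.png",cv2.resize(im[y0:y0+100,x0:x0+100],None,fx=4,fy=4,interpolation=cv2.INTER_CUBIC))
cv2.imwrite("pics/b1.png",np.hstack([cv2.imread("pics/top1.png"),cv2.imread("pics/side1.png")]))
s=read_state();print(s["position"],s["joint_positions"].round(2))
E
```

```text
[ 0.55167934 -0.02793727  0.27043423] [-0.05  0.16  1.68  0.    1.3  -1.88]
```

View pics/b1.png

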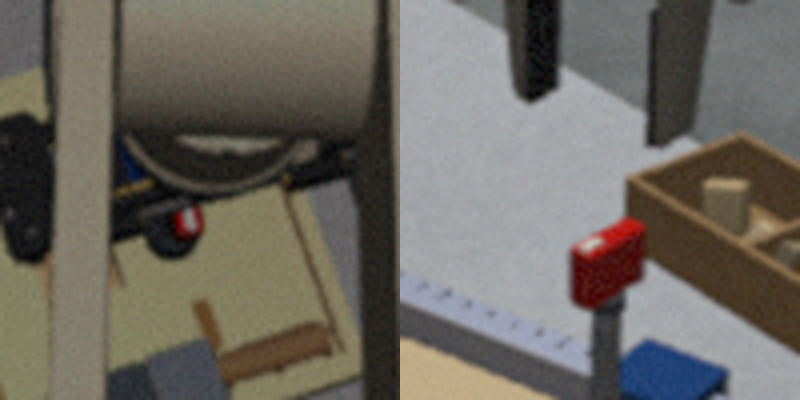

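Emit:
{"method": "move_arm", "body": {"moves": [{"jaw": 60, "linear": [2.5, -5, -12], "angular": [0, 0, 0]}, {"jaw": 60, "linear": [0, 0, -22], "angular": [0, 0, 0]}, {"jaw": 60, "linear": [0, 0, -22], "angular": [0, 0, 0]}, {"jaw": 60, "linear": [0, 0, 0], "angular": [0, 0, 0]}, {"jaw": 60, "linear": [0, 0, 0], "angular": [0, 0, 0]}]}}

```text
clock: 3.22
position: [0.5543, -0.0332, 0.2143]
ee_rot: [[-0.967, -0.256, -0.002], [-0.256, 0.967, 0.0], [0.002, 0.001, -1.0]]
wrist_force: [0.2, -0.2, 0.7]
finger_gap: 0.0598
```

```bash
python3 - <<'E'
from h import *
im=read_camera("side");cv2.imwrite(f"pics/side2.png",cv2.resize(im[170:290,250:410],None,fx=5,fy=5,interpolation=cv2.INTER_CUBIC))
s=read_state();print(s["position"],s["wrist_force"])
E
```

```text
[ 0.55522468 -0.03322962  0.21540308] [-0.14884608 -0.04875438  0.54660588]
```

View pics/side2.png

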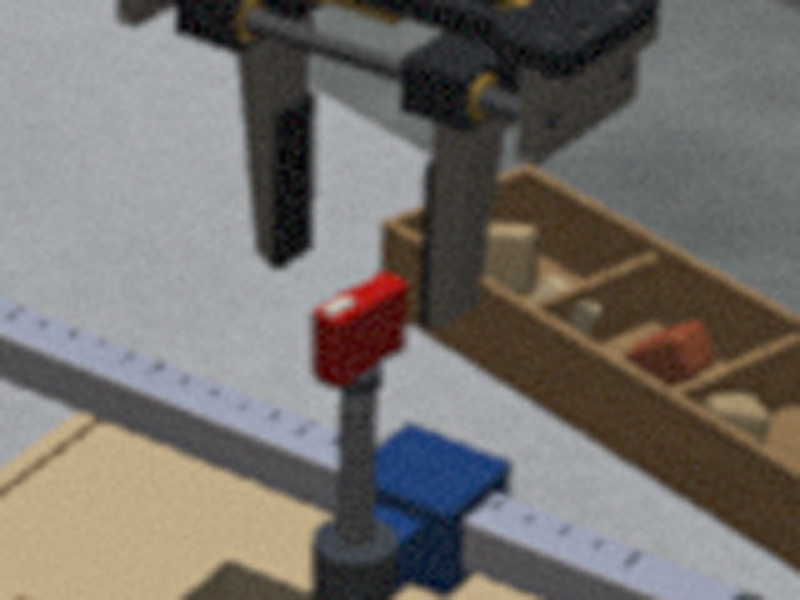

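```bash
python3 - <<'E'
from h import *
print(proj("side",[.5517,-.028,.2704]),"seen 320.8,199.5")
s=read_state();p=s["position"];y=s["ee_rot"][:,1]
print(p,proj("side",p),"seen 321.8,228.8")
for e in(-1,1): print(proj("side",p+e*.03*y))
T=CI["side"]["T"]; print(T[:3,3])
for d in find_in("side","knob_grip")[:2]: print((T@np.r_[d["point"],1])[:3],d["conf"])
im=read_camera("side");cv2.imwrite("pics/side3.png",im)
im=read_camera("top");cv2.imwrite("pics/top3.png",im)
E
```

```text
[319.3962647  214.65285735] seen 320.8,199.5
[ 0.55522468 -0.03322962  0.21540308] [322.2248044  241.78106553] seen 321.8,228.8
[335.9114075  247.21454687]
[308.9164187  236.49773373]
[-0.02997423 -0.72653974  0.78145226]
[ 0.55289796 -0.03759771  0.23212779] 0.88
```

View pics/side3.png

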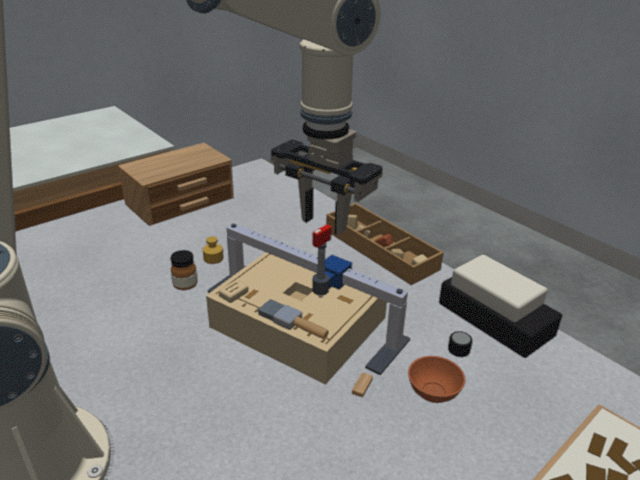

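View pics/top3.png

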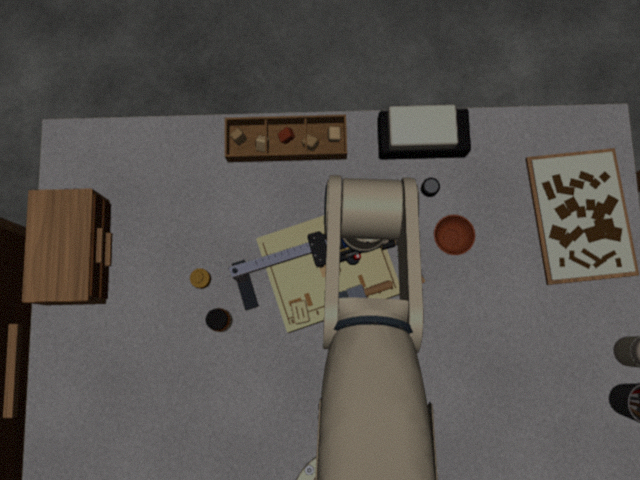

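```bash
python3 - <<'E'
from h import *
p=np.array([.2782,.5591,.1791]);y=np.array([.4456,.8952,-.0014])
for c in("side","top"):
    print(c,proj(c,p),[proj(c,p+e*.046*y).round(1) for e in(-1,1)],"25 higher",[proj(c,p+e*.046*y+[0,0,.025]).round(1) for e in(-1,1)])
im=cv2.imread("pics/side0.png");a=cv2.resize(im[80:200,0:100],None,fx=4,fy=4,interpolation=cv2.INTER_CUBIC)
im=cv2.imread("pics/top0.png");b=cv2.resize(im[340:460,0:100],None,fx=4,fy=4,interpolation=cv2.INTER_CUBIC)
cv2.imwrite("pics/start.png",np.hstack([a,b]))
im=cv2.imread("pics/top3.png");cv2.imwrite("pics/top3z.png",cv2.resize(im[210:290,290:420],None,fx=6,fy=6,interpolation=cv2.INTER_CUBIC))
s=read_state();p=s["position"];y=s["ee_rot"][:,1]
for z in(0,.07,.1): print("top",z,[proj("top",p+e*.03*y+[0,0,z]).round(1) for e in(-1,1)])
E
```

```text
side [ 59.0506576  184.88194545] [array([ 56. , 194.1]), array([ 61.9, 176.1])] 25 higher [array([ 53.5, 183.8]), array([ 59.5, 166.2])]
top [ 74.82603897 390.07637292] [array([ 94. , 399.8]), array([ 55.7, 380.4])] 25 higher [array([ 89.5, 400.9]), array([ 50.4, 381.2])]
top 0 [array([368.9, 245.4]), array([341.4, 253.3])]
top 0.07 [array([371.5, 239.8]), array([342.5, 248.1])]
top 0.1 [array([372.8, 237.2]), array([343. , 245.7])]
```

View pics/start.png

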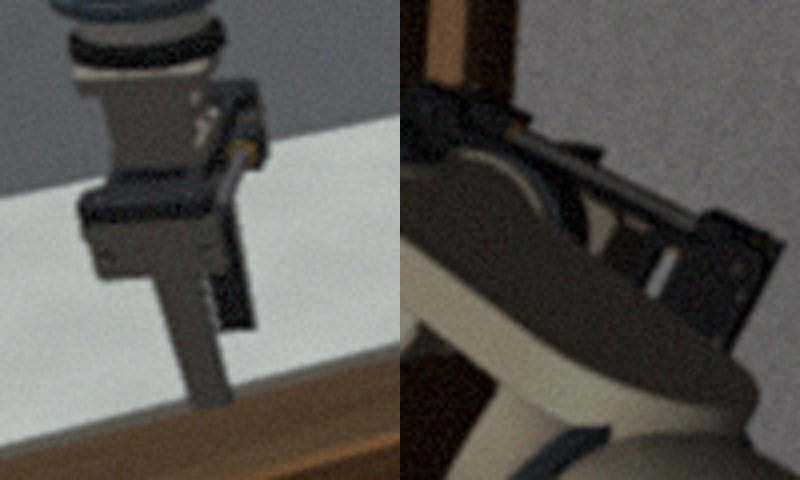

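View pics/top3z.png

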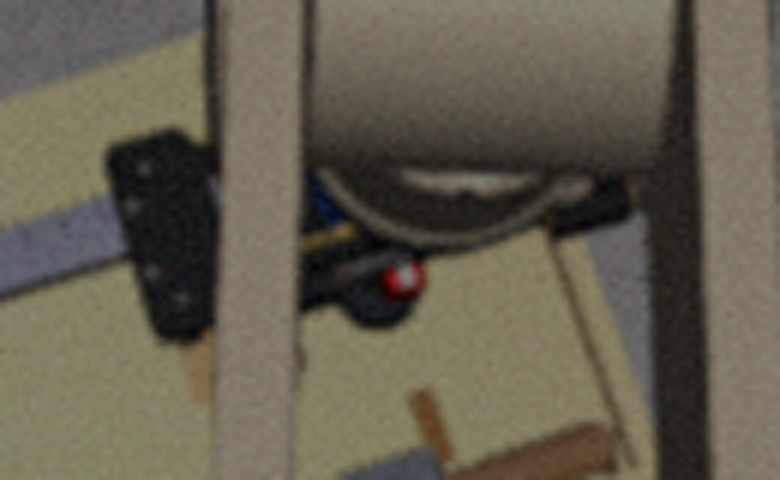

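Emit:
{"method": "move_arm", "body": {"moves": [{"jaw": 60, "linear": [0, 0, -8], "angular": [0, 0, 0]}, {"jaw": 50, "linear": [0, 0, -8], "angular": [0, 0, 0]}, {"jaw": 40, "linear": [0, 0, 0], "angular": [0, 0, 0]}, {"jaw": 40, "linear": [0, 0, 0], "angular": [0, 0, 0]}, {"jaw": 40, "linear": [0, 0, 0], "angular": [0, 0, 0]}]}}

```text
clock: 3.83
position: [0.5549, -0.0335, 0.1987]
ee_rot: [[-0.967, -0.255, -0.0], [-0.255, 0.967, 0.0], [0.0, 0.0, -1.0]]
wrist_force: [1.2, -0.0, -0.6]
finger_gap: 0.0401
```

```bash
cat > look.py <<'E'
from h import *
import sys
k=sys.argv[1]
im=read_camera("side");cv2.imwrite(f"pics/s{k}.png",cv2.resize(im[190:310,250:410],None,fx=5,fy=5,interpolation=cv2.INTER_CUBIC))
s=read_state();print(s["position"].round(4),s["wrist_force"].round(2),s["ft_torque"].round(3),s["finger_gap"],s["clock"])
p=s["position"];y=s["ee_rot"][:,1]
print([((proj("side",p+e*s["finger_gap"]/2*y)-[250,190])*5).round(0) for e in(-1,1)])
E
python3 look.py 4
```

```text
[ 0.5551 -0.0335  0.1989] [-0.83 -0.66  0.01] [0.079 0.04  0.031] 0.04053085149455141 3.8833
[array([406., 316.]), array([316., 280.])]
```

View pics/s4.png

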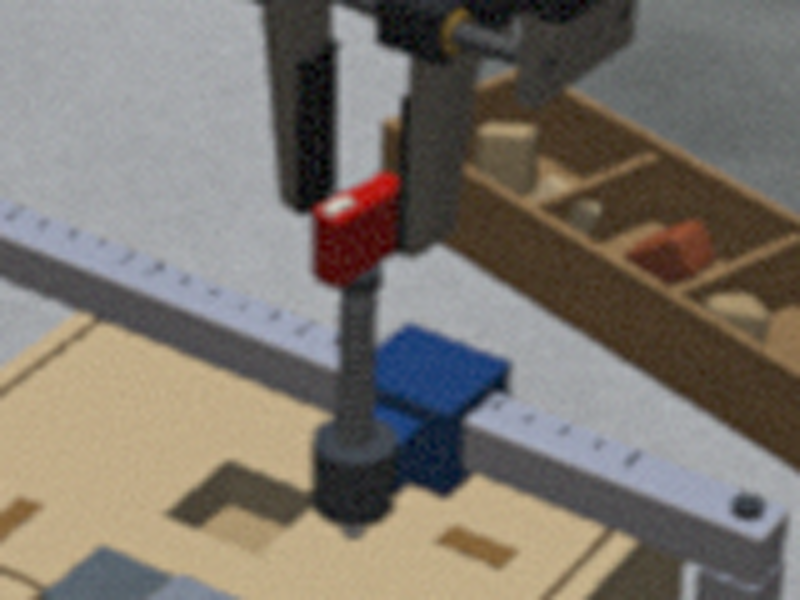

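```bash
python3 - <<'E'
from h import *
im0=cv2.imread("pics/s4.png")
s=read_state();p=s["position"];R=s["ee_rot"];x=-R[:,0];y=R[:,1]
outs=[]
for name,off in(("up30",np.array([0,0,.030])),("far30",.036*np.array([.63,.777,0])),("bx",.045*x)):
    im=im0.copy()
    for e in(-1,1):
        P=lambda a,t,z:(((proj("side",p+off+a*.01*x+e*(.0202+t*.018)*y+[0,0,z])-[250,190]+.5)*5).astype(int))
        pts=[P(-1,0,0),P(1,0,0),P(1,1,0),P(-1,1,0)]
        cv2.polylines(im,[np.array(pts)],True,(0,255,0))
        for a,t in((-1,0),(1,0),(1,1),(-1,1)): cv2.line(im,P(a,t,0),P(a,t,.05),(0,255,255))
    outs.append(im[0:400,200:560])
cv2.imwrite("pics/hyp.png",cv2.resize(np.hstack(outs),None,fx=.74,fy=.74))
E
```

```text
(no output)
```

View pics/hyp.png

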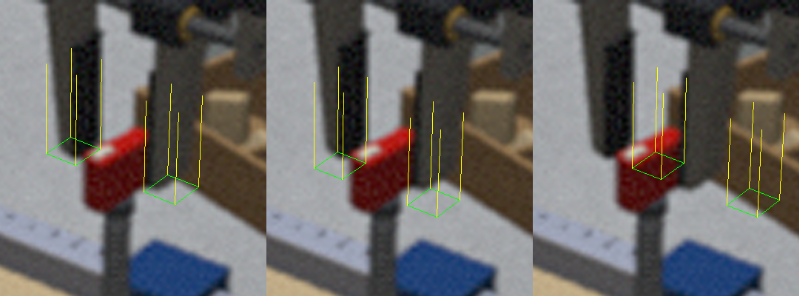

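Emit:
{"method": "move_arm", "body": {"moves": [{"jaw": 40, "linear": [0, 0, -6], "angular": [0, 0, 0]}, {"jaw": 30, "linear": [0, 0, 0], "angular": [0, 0, 0]}, {"jaw": 20, "linear": [0, 0, 0], "angular": [0, 0, 0]}, {"jaw": 10, "linear": [0, 0, 0], "angular": [0, 0, 0]}, {"jaw": 10, "linear": [0, 0, 0], "angular": [0, 0, 0]}, {"jaw": 10, "linear": [0, 0, 0], "angular": [0, 0, 0]}], "squeeze": 10}}

```text
clock: 4.38
position: [0.5547, -0.0332, 0.1928]
ee_rot: [[-0.967, -0.255, -0.001], [-0.255, 0.967, 0.0], [0.0, 0.001, -1.0]]
wrist_force: [-0.6, 1.2, -0.1]
finger_gap: 0.0138
```

```bash
python3 look.py 5
```

```text
[ 0.5547 -0.0332  0.1928] [-2.54  1.94  0.93] [ 0.378  0.259 -0.006] 0.013933488072400274 4.4333
[array([374., 318.]), array([343., 306.])]
```

View pics/s5.png

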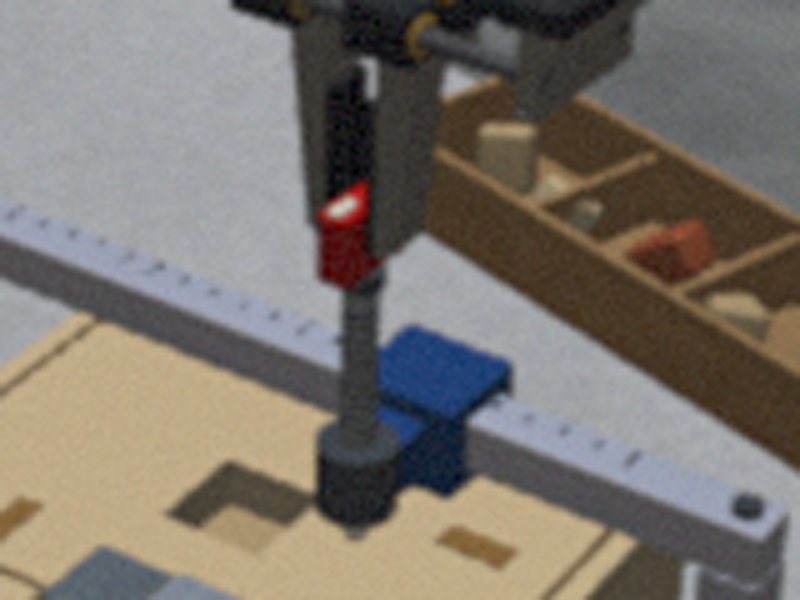

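Emit:
{"method": "move_arm", "body": {"moves": [{"jaw": 10, "linear": [-1.55, 5.4, 0], "angular": [0, 0, 0]}, {"jaw": 10, "linear": [-1.55, 5.4, 0], "angular": [0, 0, 0]}, {"jaw": 10, "linear": [-1.55, 5.4, 0], "angular": [0, 0, 0]}, {"jaw": 10, "linear": [-1.55, 5.4, 0], "angular": [0, 0, 0]}, {"jaw": 10, "linear": [-1.55, 5.4, 0], "angular": [0, 0, 0]}, {"jaw": 10, "linear": [-1.55, 5.4, 0], "angular": [0, 0, 0]}, {"jaw": 10, "linear": [-1.55, 5.4, 0], "angular": [0, 0, 0]}, {"jaw": 10, "linear": [-1.55, 5.4, 0], "angular": [0, 0, 0]}, {"jaw": 10, "linear": [-1.55, 5.4, 0], "angular": [0, 0, 0]}, {"jaw": 10, "linear": [-1.55, 5.4, 0], "angular": [0, 0, 0]}, {"jaw": 10, "linear": [0, 0, 0], "angular": [0, 0, 0]}]}}

```text
clock: 5.35
position: [0.5388, 0.0219, 0.1928]
ee_rot: [[-0.967, -0.256, -0.001], [-0.256, 0.967, 0.001], [0.0, 0.001, -1.0]]
wrist_force: [-3.9, -0.5, 2.9]
finger_gap: 0.0138
```

```bash
python3 look.py 6;python3 - <<'E'
from h import *
im=read_camera("top");cv2.imwrite("pics/top6z.png",cv2.resize(im[210:300,270:420],None,fx=5,fy=5,interpolation=cv2.INTER_CUBIC))
sc=np.array([.540,.0205])
print("tip expected px",((proj("side",[*sc,.0925])-[250,190])*5).round())
E
```

```text
[0.5389 0.0218 0.1928] [-3.56  1.51  2.52] [ 0.415  0.753 -0.073] 0.013652346100290213 5.4
[array([247., 269.]), array([218., 257.])]
tip expected px [238. 480.]
```

View pics/s6.png

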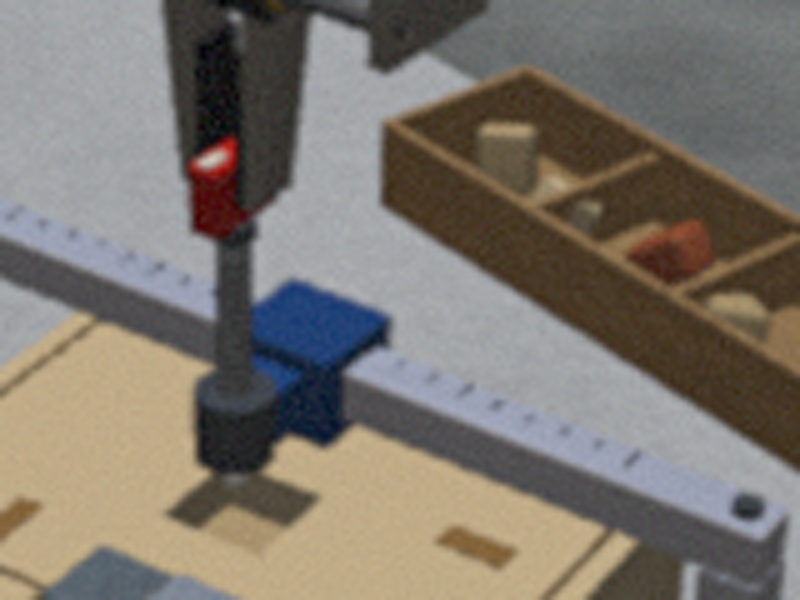

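View pics/top6z.png

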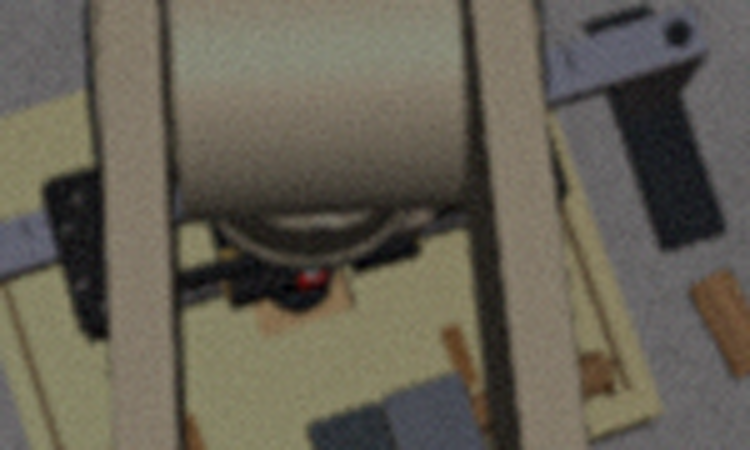

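Emit:
{"method": "move_arm", "body": {"moves": [{"jaw": 10, "linear": [0, 0, -1], "angular": [0, 0, 0]}, {"jaw": 10, "linear": [0, 0, -1.4], "angular": [0, 0, 0]}, {"jaw": 10, "linear": [0, 0, -1.4], "angular": [0, 0, 0]}, {"jaw": 10, "linear": [0, 0, -1.4], "angular": [0, 0, 0]}, {"jaw": 10, "linear": [0, 0, -1.4], "angular": [0, 0, 0]}, {"jaw": 10, "linear": [0, 0, -1.4], "angular": [0, 0, 0]}, {"jaw": 10, "linear": [0, 0, -1.4], "angular": [0, 0, 0]}, {"jaw": 10, "linear": [0, 0, -1.4], "angular": [0, 0, 0]}, {"jaw": 10, "linear": [0, 0, -1.4], "angular": [0, 0, 0]}, {"jaw": 10, "linear": [0, 0, -1.4], "angular": [0, 0, 0]}, {"jaw": 10, "linear": [0, 0, -1.4], "angular": [0, 0, 0]}, {"jaw": 10, "linear": [0, 0, -1.4], "angular": [0, 0, 0]}, {"jaw": 10, "linear": [0, 0, -1.4], "angular": [0, 0, 0]}, {"jaw": 10, "linear": [0, 0, -1.4], "angular": [0, 0, 0]}, {"jaw": 10, "linear": [0, 0, -1.4], "angular": [0, 0, 0]}, {"jaw": 10, "linear": [0, 0, -1.4], "angular": [0, 0, 0]}, {"jaw": 10, "linear": [0, 0, -1.4], "angular": [0, 0, 0]}, {"jaw": 10, "linear": [0, 0, -1.4], "angular": [0, 0, 0]}, {"jaw": 10, "linear": [0, 0, -1], "angular": [0, 0, 0]}, {"jaw": 10, "linear": [0, 0, -0.5], "angular": [0, 0, 0]}]}}

```text
clock: 7.12
position: [0.5393, 0.0205, 0.1663]
ee_rot: [[-0.967, -0.255, -0.0], [-0.255, 0.967, -0.0], [0.0, 0.0, -1.0]]
wrist_force: [-5.3, 1.4, 3.6]
finger_gap: 0.0142
```

```bash
python3 look.py 7
```

```text
[0.5393 0.0205 0.1662] [-4.61  1.1   1.88] [ 0.435  0.876 -0.011] 0.013963237604620043 7.1667
[array([251., 329.]), array([222., 317.])]
```

View pics/s7.png

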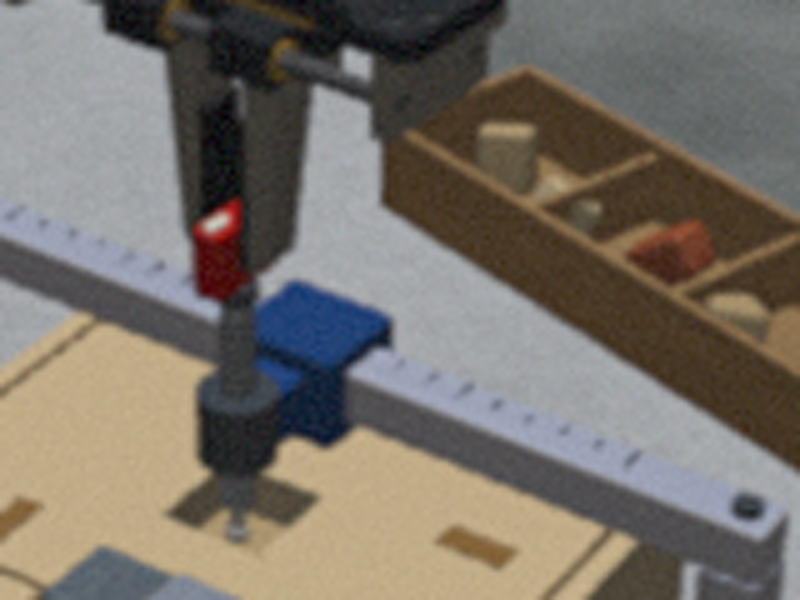

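Emit:
{"method": "move_arm", "body": {"moves": [{"jaw": 10, "linear": [0, 0, -0.5], "angular": [0, 0, 0]}, {"jaw": 10, "linear": [0, 0, -0.5], "angular": [0, 0, 0]}, {"jaw": 10, "linear": [0, 0, -0.5], "angular": [0, 0, 0]}, {"jaw": 10, "linear": [0, 0, -0.5], "angular": [0, 0, 0]}]}}

```text
clock: 7.5
position: [0.5394, 0.0205, 0.1645]
ee_rot: [[-0.967, -0.255, -0.0], [-0.255, 0.967, -0.0], [0.0, -0.0, -1.0]]
wrist_force: [-5.7, 2.0, 3.6]
finger_gap: 0.0139
```

Emit:
{"method": "move_arm", "body": {"moves": [{"jaw": 10, "linear": [0, 0, -0.4], "angular": [0, 0, 0]}, {"jaw": 10, "linear": [0, 0, -0.4], "angular": [0, 0, 0]}, {"jaw": 10, "linear": [0, 0, -0.4], "angular": [0, 0, 0]}]}}

```text
clock: 7.75
position: [0.5394, 0.0205, 0.1633]
ee_rot: [[-0.967, -0.255, -0.0], [-0.255, 0.967, -0.0], [0.0, -0.0, -1.0]]
wrist_force: [-4.6, 2.0, 2.8]
finger_gap: 0.0137
```

Emit:
{"method": "move_arm", "body": {"moves": [{"jaw": 10, "linear": [0, 0, -0.4], "angular": [0, 0, 0]}, {"jaw": 10, "linear": [0, 0, -0.4], "angular": [0, 0, 0]}, {"jaw": 10, "linear": [0, 0, -0.4], "angular": [0, 0, 0]}]}}

```text
clock: 8.0
position: [0.5394, 0.0205, 0.1621]
ee_rot: [[-0.967, -0.255, -0.0], [-0.255, 0.967, -0.0], [0.0, -0.0, -1.0]]
wrist_force: [-5.7, 1.9, 3.0]
finger_gap: 0.0137
```

Emit:
{"method": "move_arm", "body": {"moves": [{"jaw": 10, "linear": [0, 0, -0.4], "angular": [0, 0, 0]}, {"jaw": 10, "linear": [0, 0, -0.4], "angular": [0, 0, 0]}]}}

```text
clock: 8.17
position: [0.5394, 0.0205, 0.1613]
ee_rot: [[-0.967, -0.255, -0.0], [-0.255, 0.967, -0.0], [0.0, -0.0, -1.0]]
wrist_force: [-4.5, 1.4, 3.9]
finger_gap: 0.0139
```

Emit:
{"method": "move_arm", "body": {"moves": [{"jaw": 10, "linear": [0, 0, -0.4], "angular": [0, 0, 0]}, {"jaw": 10, "linear": [0, 0, -0.4], "angular": [0, 0, 0]}]}}

```text
clock: 8.33
position: [0.5394, 0.0205, 0.1605]
ee_rot: [[-0.967, -0.255, -0.0], [-0.255, 0.967, -0.0], [0.0, -0.0, -1.0]]
wrist_force: [-4.4, 2.2, 3.0]
finger_gap: 0.0137
```

Emit:
{"method": "move_arm", "body": {"moves": [{"jaw": 10, "linear": [0, 0, -0.4], "angular": [0, 0, 0]}, {"jaw": 10, "linear": [0, 0, -0.4], "angular": [0, 0, 0]}]}}

```text
clock: 8.5
position: [0.5394, 0.0205, 0.1597]
ee_rot: [[-0.967, -0.255, -0.0], [-0.255, 0.967, -0.0], [0.0, 0.0, -1.0]]
wrist_force: [-5.7, 1.9, 3.1]
finger_gap: 0.0144
```

Travel is 33.1 mm so far, with no contact yet.

Emit:
{"method": "move_arm", "body": {"moves": [{"jaw": 10, "linear": [0, 0, -0.4], "angular": [0, 0, 0]}, {"jaw": 10, "linear": [0, 0, -0.3], "angular": [0, 0, 0]}]}}

```text
clock: 8.67
position: [0.5394, 0.0205, 0.159]
ee_rot: [[-0.967, -0.255, -0.0], [-0.255, 0.967, -0.0], [0.0, 0.0, -1.0]]
wrist_force: [-4.2, 0.8, 2.9]
finger_gap: 0.014
```

Emit:
{"method": "move_arm", "body": {"moves": [{"jaw": 10, "linear": [0, 0, -0.4], "angular": [0, 0, 0]}, {"jaw": 10, "linear": [0, 0, -0.3], "angular": [0, 0, 0]}]}}

```text
clock: 8.83
position: [0.5394, 0.0205, 0.1583]
ee_rot: [[-0.967, -0.255, -0.0], [-0.255, 0.967, -0.0], [0.0, -0.0, -1.0]]
wrist_force: [-4.8, 1.5, 2.0]
finger_gap: 0.0142
```

```bash
python3 look.py 8
```

```text
[0.5393 0.0205 0.1582] [-4.8   1.13  3.07] [0.419 0.968 0.005] 0.014269137961157063 8.8833
[array([251., 347.]), array([221., 334.])]
```

View pics/s8.png

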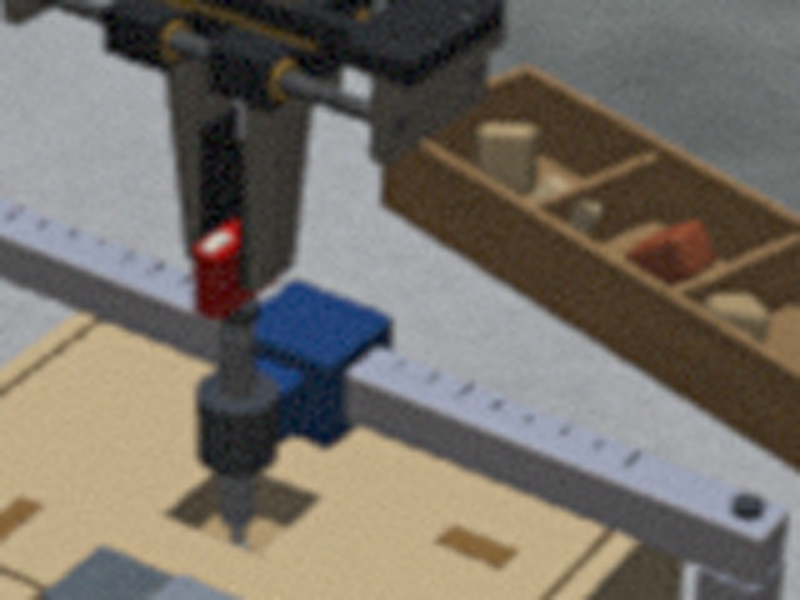

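Emit:
{"method": "move_arm", "body": {"moves": [{"jaw": 10, "linear": [0, 0, -0.3], "angular": [0, 0, 0]}, {"jaw": 10, "linear": [0, 0, -0.3], "angular": [0, 0, 0]}]}}

```text
clock: 9.05
position: [0.5394, 0.0205, 0.1577]
ee_rot: [[-0.967, -0.255, -0.0], [-0.255, 0.967, -0.0], [0.0, -0.0, -1.0]]
wrist_force: [-5.1, 1.7, 2.6]
finger_gap: 0.014
```

Emit:
{"method": "move_arm", "body": {"moves": [{"jaw": 10, "linear": [0, 0, -0.3], "angular": [0, 0, 0]}, {"jaw": 10, "linear": [0, 0, -0.3], "angular": [0, 0, 0]}]}}

```text
clock: 9.22
position: [0.5394, 0.0205, 0.1571]
ee_rot: [[-0.967, -0.255, -0.0], [-0.255, 0.967, -0.0], [0.0, -0.0, -1.0]]
wrist_force: [-5.6, 1.7, 3.7]
finger_gap: 0.0137
```

Emit:
{"method": "move_arm", "body": {"moves": [{"jaw": 10, "linear": [0, 0, -0.3], "angular": [0, 0, 0]}, {"jaw": 10, "linear": [0, 0, -0.3], "angular": [0, 0, 0]}]}}

```text
clock: 9.38
position: [0.5395, 0.0205, 0.1567]
ee_rot: [[-0.967, -0.255, 0.0], [-0.255, 0.967, -0.0], [-0.0, -0.0, -1.0]]
wrist_force: [-5.9, 1.7, 7.2]
finger_gap: 0.0141
```

Emit:
{"method": "move_arm", "body": {"moves": [{"jaw": 10, "linear": [0, 0, -0.3], "angular": [0, 0, 0]}, {"jaw": 10, "linear": [0, 0, -0.3], "angular": [0, 0, 0]}]}}

```text
clock: 9.55
position: [0.5396, 0.0205, 0.1565]
ee_rot: [[-0.967, -0.255, 0.0], [-0.255, 0.967, -0.0], [-0.0, -0.0, -1.0]]
wrist_force: [-6.5, 1.4, 10.5]
finger_gap: 0.0139
```

Emit:
{"method": "move_arm", "body": {"moves": [{"jaw": 10, "linear": [0, 0, 0], "angular": [0, 0, 0]}, {"jaw": 10, "linear": [0, 0, 0], "angular": [0, 0, 0]}, {"jaw": 10, "linear": [0, 0, 0], "angular": [0, 0, 0]}, {"jaw": 10, "linear": [0, 0, 0], "angular": [0, 0, 0]}], "squeeze": 16}}

```text
clock: 9.88
position: [0.5396, 0.0205, 0.1566]
ee_rot: [[-0.967, -0.255, 0.0], [-0.255, 0.967, -0.0], [-0.0, -0.0, -1.0]]
wrist_force: [-6.1, 2.6, 8.8]
finger_gap: 0.0141
```

Emit:
{"method": "move_arm", "body": {"moves": [{"jaw": 10, "linear": [0, 0, 0], "angular": [0, 0, -0.05]}, {"jaw": 10, "linear": [0, 0, 0], "angular": [0, 0, -0.05]}, {"jaw": 10, "linear": [0, 0, 0], "angular": [0, 0, -0.05]}, {"jaw": 10, "linear": [0, 0, 0], "angular": [0, 0, -0.05]}]}}

```text
clock: 10.22
position: [0.5397, 0.0203, 0.1566]
ee_rot: [[-0.998, -0.056, 0.001], [-0.056, 0.998, -0.0], [-0.001, -0.0, -1.0]]
wrist_force: [-6.3, 0.6, 8.0]
finger_gap: 0.0139
```

Emit:
{"method": "move_arm", "body": {"moves": [{"jaw": 10, "linear": [0, 0, -0.1], "angular": [0, 0, -0.06]}, {"jaw": 10, "linear": [0, 0, 0], "angular": [0, 0, -0.06]}, {"jaw": 10, "linear": [0, 0, 0], "angular": [0, 0, -0.06]}, {"jaw": 10, "linear": [0, 0, 0], "angular": [0, 0, -0.06]}, {"jaw": 10, "linear": [0, 0, 0], "angular": [0, 0, -0.06]}, {"jaw": 10, "linear": [0, 0, 0], "angular": [0, 0, -0.06]}, {"jaw": 10, "linear": [0, 0, 0], "angular": [0, 0, -0.06]}, {"jaw": 10, "linear": [0, 0, 0], "angular": [0, 0, -0.06]}]}}

```text
clock: 10.88
position: [0.5395, 0.02, 0.1565]
ee_rot: [[-0.911, 0.412, 0.0], [0.412, 0.911, -0.001], [-0.001, -0.001, -1.0]]
wrist_force: [-6.7, -1.7, 10.4]
finger_gap: 0.0134
```

```bash
python3 look.py 9
```

```text
[0.5395 0.0199 0.1565] [-7.67 -0.22 10.41] [-0.262  1.429 -0.016] 0.01372350780013213 10.9333
[array([241., 355.]), array([233., 335.])]
```

View pics/s9.png

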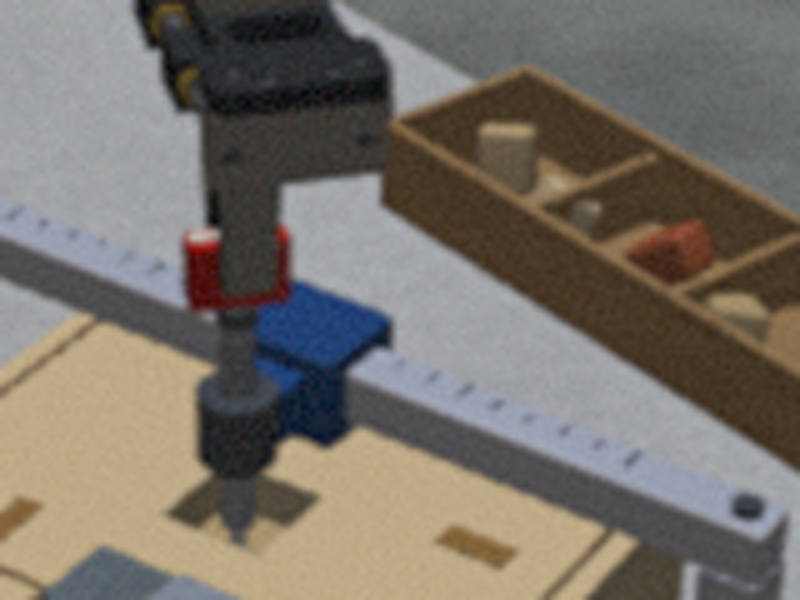

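Emit:
{"method": "move_arm", "body": {"moves": [{"jaw": 10, "linear": [0, 0, 0], "angular": [0, 0, -0.06]}, {"jaw": 10, "linear": [0, 0, 0], "angular": [0, 0, -0.06]}, {"jaw": 10, "linear": [0, 0, 0], "angular": [0, 0, -0.06]}, {"jaw": 10, "linear": [0, 0, 0], "angular": [0, 0, -0.06]}, {"jaw": 10, "linear": [0, 0, 0], "angular": [0, 0, -0.06]}, {"jaw": 10, "linear": [0, 0, 0], "angular": [0, 0, -0.06]}, {"jaw": 10, "linear": [0, 0, 0], "angular": [0, 0, -0.06]}]}}

```text
clock: 11.52
position: [0.5392, 0.0197, 0.1565]
ee_rot: [[-0.664, 0.748, -0.0], [0.748, 0.664, -0.002], [-0.001, -0.001, -1.0]]
wrist_force: [-8.2, -2.2, 11.6]
finger_gap: 0.0143
```

Emit:
{"method": "move_arm", "body": {"moves": [{"jaw": 10, "linear": [0, 0, 0], "angular": [0, 0, -0.04]}, {"jaw": 10, "linear": [0, 0, 0], "angular": [0, 0, -0.04]}, {"jaw": 10, "linear": [0, 0, 0], "angular": [0, 0, -0.04]}]}}

```text
clock: 11.77
position: [0.5391, 0.0196, 0.1565]
ee_rot: [[-0.571, 0.821, -0.001], [0.821, 0.571, -0.002], [-0.001, -0.001, -1.0]]
wrist_force: [-8.1, -2.7, 11.5]
finger_gap: 0.0141
```

```bash
python3 look.py 10
```

```text
[0.5391 0.0196 0.1565] [-9.02 -3.21 11.69] [-0.683  1.735  0.061] 0.01376281766554679 11.8167
[array([232., 355.]), array([243., 336.])]
```

View pics/s10.png

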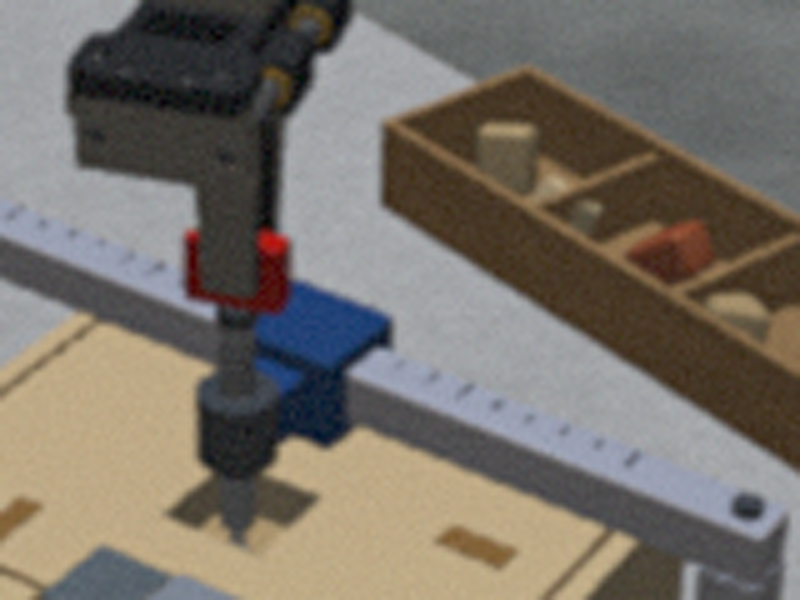

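Emit:
{"method": "move_arm", "body": {"moves": [{"jaw": 10, "linear": [0, 0, 0], "angular": [0, 0, -0.03]}, {"jaw": 10, "linear": [0, 0, 0], "angular": [0, 0, -0.03]}, {"jaw": 10, "linear": [0, 0, 0], "angular": [0, 0, 0]}]}}

```text
clock: 12.07
position: [0.5393, 0.0195, 0.1565]
ee_rot: [[-0.521, 0.853, -0.0], [0.853, 0.521, -0.002], [-0.002, -0.001, -1.0]]
wrist_force: [-7.7, -3.2, 10.8]
finger_gap: 0.0145
```

```bash
python3 -c "
from rig import *
s=read_state();print(s['wrist_force'],s['ft_torque'],s['ee_rot'][:,1])"
```

```text
[-7.65420446 -3.20012426 10.77127736] [-0.58001573  1.5723525   0.39491471] [ 0.85347717  0.52112917 -0.00104979]
```

Emit:
{"method": "move_arm", "body": {"moves": [{"jaw": 10, "linear": [0, 0, 0], "angular": [0, 0, 0.02]}, {"jaw": 30, "linear": [0, 0, 0], "angular": [0, 0, 0]}, {"jaw": 50, "linear": [0, 0, 0], "angular": [0, 0, 0]}, {"jaw": 50, "linear": [0, 0, 0], "angular": [0, 0, 0]}, {"jaw": 50, "linear": [0, 0, 0], "angular": [0, 0, 0]}, {"jaw": 50, "linear": [0, 0, 0], "angular": [0, 0, 0]}]}}

```text
clock: 12.57
position: [0.5399, 0.0205, 0.1557]
ee_rot: [[-0.539, 0.843, 0.001], [0.843, 0.539, -0.0], [-0.0, 0.0, -1.0]]
wrist_force: [1.7, 1.1, -0.4]
finger_gap: 0.0453
```

```bash
python3 look.py 11
```

```text
[0.5398 0.0205 0.1557] [-0.68  0.51  0.22] [-0.078  0.055 -0.032] 0.04859061224627045 12.6167
[array([215., 380.]), array([258., 313.])]
```

View pics/s11.png

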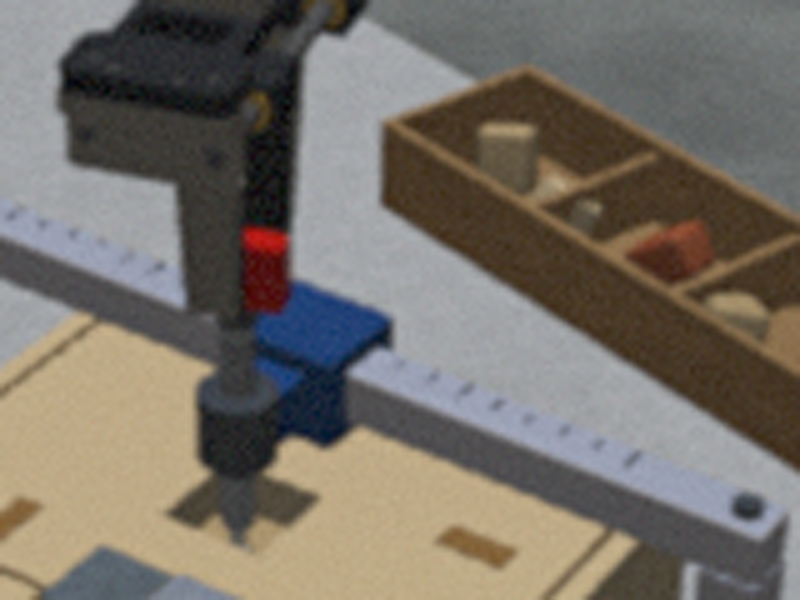

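Released: the probe tip is still at (238,545) and the wrist forces are about zero. Next I retract straight up.

Emit:
{"method": "move_arm", "body": {"moves": [{"jaw": 60, "linear": [0, 0, 5], "angular": [0, 0, 0]}, {"jaw": 60, "linear": [0, 0, 15], "angular": [0, 0, 0]}, {"jaw": 60, "linear": [0, 0, 20], "angular": [0, 0, 0]}, {"jaw": 60, "linear": [0, 0, 30], "angular": [0, 0, 0]}, {"jaw": 60, "linear": [0, 0, 30], "angular": [0, 0, 0]}, {"jaw": 60, "linear": [0, 0, 30], "angular": [0, 0, 0]}, {"jaw": 60, "linear": [0, 0, 0], "angular": [0, 0, 0]}, {"jaw": 60, "linear": [0, 0, 0], "angular": [0, 0, 0]}, {"jaw": 60, "linear": [0, 0, 0], "angular": [0, 0, 0]}]}}

```text
clock: 13.37
position: [0.5392, 0.0205, 0.2855]
ee_rot: [[-0.539, 0.842, -0.0], [0.842, 0.539, -0.0], [0.0, -0.0, -1.0]]
wrist_force: [-0.5, -0.3, -0.8]
finger_gap: 0.0597
```

```bash
python3 look.py 12; python3 -c "
from h import *
cv2.imwrite('pics/side12.png',read_camera('side'))
b=cv2.imread('pics/side0.png');a=cv2.imread('pics/side12.png')
cv2.imwrite('pics/cmp.png',np.vstack([a[220:420,150:500],b[220:420,150:500]]))"
```

```text
[0.5388 0.0205 0.2848] [-0.03 -0.84  0.6 ] [-0.019  0.006 -0.011] 0.06038520995304819 13.4167
[array([204.,  84.]), array([262.,  10.])]
```

View pics/s12.png

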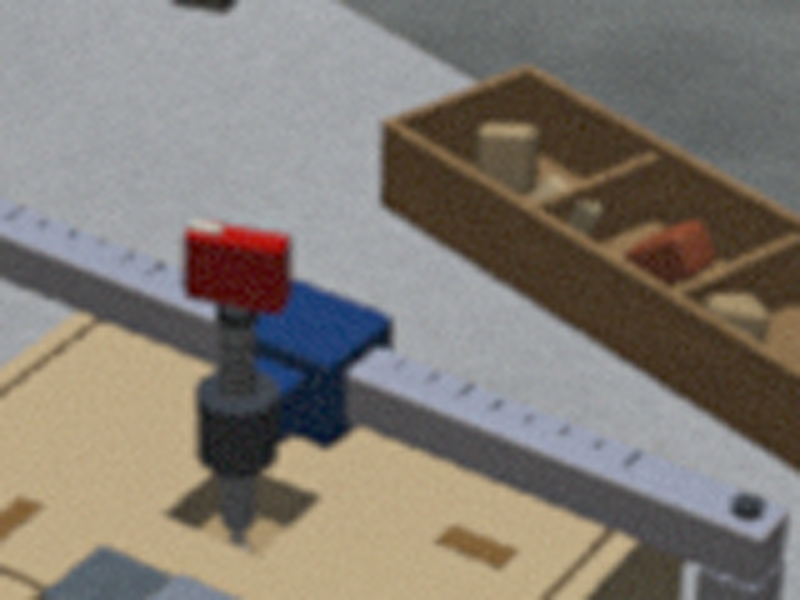

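View pics/cmp.png

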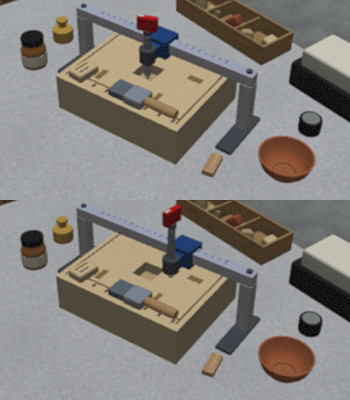

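```bash
python3 -c "
from rig import *
print(job_done())"
```

```text
the job is handed in; nothing more can be done
None
```

The probe is locked on the bottom of the socket, the gripper is clear of it, and the job was handed in at about 13.5 s of the 54 s. The hand-in reports no verdict.

- **Slide:** I gripped the red knob and slid the carriage about 56 mm, until the tip hung over the middle of the socket.
- **Touch-down:** I pushed the probe down gently and met the bottom after about 36 mm, so the socket is about 24 mm deep. That agrees with the 21–25 mm I estimated from the picture. I held it there with about 9–10 N at the wrist, which leaves roughly 6–7 N on the bottom after the guide's drag.
- **Lock:** I turned the knob clockwise about 1.25 rad. The twisting moment at the wrist rose from 0.06 to 0.39 N m, which I took to be the stop. Wrist force while turning peaked at 11.7 N.
- **Last checks:** After I opened and raised the gripper, the wrist force was about zero. In the last picture the tip and knob had not moved since the release. The brush, bowl, jar, fragment, shim, weight and loupe stood where they had been at the start.
- **Disagreement:** In the pictures the fingertips appeared about 30 mm higher than the reported tool position. I therefore gripped about 22 mm lower than the reported position called for, and the grip held (opening 14 mm, knob centred between the fingers). I did not find the cause.

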